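# Point out the vial without a cap in the sample changer

## Robot

A 6-joint arm with a two-finger parallel gripper is mounted at the origin on the work surface. World frame = base frame: x ahead of the robot, y to its left, z up, the work surface at z = 0. Lengths are in mm, angles in degrees, forces in N, time in s.
With the tool pointing down it reaches from about 275 to 1000 mm from the base axis. Payload 8.4 kg.
Tool frame: the origin (TCP) lies midway between the tips of the shut fingers; the grasp point (between the pads) lies 19 mm behind it; z points along the fingers, y is the direction in which the jaws open and shut (so a half turn about z gives the same grasp; the last joint's range is limited). The gripper opens to 85 mm and grips with 20 to 120 N. Pads are 22 mm wide; open, the fingers measure 114 mm over their backs; the gripper's body (76 mm by 85 mm) begins 54 mm behind the grasp point. The pads swing forward as they close: fully open they stand 13 mm farther back than shut.
Start: joints at [-72.846, 20.225, 93.587, -0, 66.188, -0.138], TCP at [185.773, -596.755, 231.281] pointing down, gripper open.
Joint ranges: [-150.9, 150.9], [-52.94, 120.26], [3.33, 152.33], [-74.26, 254.26], [0, 154.13], [-172.89, 172.89]. Speed limits (degrees/s): [127.2, 127.2, 159.86, 180, 180, 180].

## Interface

Orientations are given as a 3x3 rotation matrix whose columns are the frame's x, y, z axes.
In Python, from plant import status, imaging, workorder gives the robot as it stands. The module is installed in compiled form; this text tells all that it offers.
- The arm moves only by the tool send_rows, never from a script. Its argument "series" is a list that holds one entry, the list of rows, each a list of 5 numbers: the shift along the tool's x, y, z in m, then the turn about the tool's z in rad, then the finger opening in m, from 0 to 0.0854. A call has 1 to 10 rows; each row is the pose to reach, as a shift and turn from the pose measured when the call began, along the tool's axes at that moment; what a row does not reach only later rows make up. A row lasts 1/8 s, in which the tool goes at most 62.5 mm and 10.7 degrees, less where a joint would pass 70% of its speed; a pose out of reach is approached as far as the arm can. A call with a gripper value outside its range is refused whole. The fingers move at their own pace and stop on an object; "force" is the grip in N (left out, the last holds). Time passes only in rows, so rows that repeat a pose let the fingers close. It gives the time, the measured TCP pose, the force and the opening at its end, in the units of the state.
- status.get_obs(): the state, without advancing time (a new reading comes with each control period).
- imaging.get_image(name): name is "side" or "top"; returns a dict with "frame" (420x560x3 uint8, red, green, blue), "range_z" (420x560 float32, mm along the optical axis (not along the pixel's ray), 0 where there is no reading), "mtx" (3x3 intrinsics, pixels), "rvec" (rotation vector, rad) and "tvec" (3), from world to camera coordinates, as OpenCV has them. Camera axes: x right, y down, z forward; pixel columns grow to the right and rows downward; lengths in mm; the calibration is good to about 2 mm. A picture is of the moment at which its call begins.
- workorder.sign_off(): hands the job in, once; it reports no verdict.
The state is a dict: "time_s": time; "q": joint angles; "joint_velocities": joint speeds; "joint_torque": joint torques, N m; "ee_pos": TCP position; "tcp_rot": TCP orientation; "contact_force": force on the tool from outside, world axes, zero at the start; "torque": the same for the moment, N m; "grip_width": opening from 0.0 (shut) to 1.0 (fully open).
Only numpy, scipy, OpenCV 4.12 (cv2) and the standard library are available. Lean on these libraries where they do the work, as an engineer would, in place of code of your own. Each camera call takes 0.05 s, during which the arm holds its last target. There are 200 camera calls.

## Task

The sample changer must not be started while a vial in its tray has no cap. With the fingertips, push the needle arm aside to the robot's left, all the way to its end stop clear of the tray; then point out the one vial that has no cap: from straight above, bring the fingertips to a couple of centimetres over its open mouth, hold there for two seconds, and finish still pointing at it. Touch neither the vials nor the tray, lift nothing, and leave everything on the bench where it stands.

Things in the scene. Friction and masses are not known exactly. Their poses are not given: they have to be found in the camera images.
- probe_arm (a joint): Swing of the changer's level needle arm on its tower (far side of the tray from the robot), in rad: 0 = pointing from the tower over the tray's middle; grows as it swings to the robot's left (clockwise from above). Range -0.4 to the end stop at 1.3; clear of the tray only near the stop. Starts between -0.15 and 0.45. Stiff (about 2 N at 0.13 m from the pivot), stays where it is left.
- probe_pivot (a point): Point on the needle arm's vertical swing axis, at the arm's mid-height, 187 mm above the bench. From it runs a straight white bar 28 mm wide, 22 mm high (176 to 198 mm above the bench), its sides free from 30 to 150 mm from the pivot, with the head at its end. Hub (46 mm across) and tower reach no higher than 205 mm.
- probe_head (a point): Centre of the head at the needle arm's free end, 170 mm from the pivot: a grey block 36 x 36 mm, 44 mm high (167 to 211 mm above the bench, its fittings to 229 mm), with a short steel needle below it that ends 146 mm above the bench.
- tray: Round white sample tray, two perforated discs 240 mm in diameter; origin at the centre of its underside, 52 mm above the bench, z up. Upper disc's top 38 mm above the origin, lift knob at the centre 54 mm. Holes 31 mm wide in rings of radius 97 mm (15) and 52 mm (7), 40 mm or more apart. Eight hold vials, one without its cap; the rest are empty. Not to be touched.
- open_vial: The one vial that has no cap: brown glass, 28 mm in diameter, 58 mm high, with an open neck 20 mm in outside diameter, standing loose in a hole of the tray (which hole varies). Origin at the centre of its underside, z up along its axis. Not to be touched.
- open_vial_mouth (a point): Centre of the open mouth of the vial that has no cap, level with its rim (about 115 mm above the bench); z up along the vial's axis.
- vial1: A vial of the same brown glass, 28 mm in diameter, but closed with a white screw cap 24 mm in diameter: 61 mm high over all (its top about 118 mm above the bench), standing loose in a hole of the tray. Origin at the centre of its underside. Not to be touched.
- vial2: A vial of the same brown glass, 28 mm in diameter, but closed with a white screw cap 24 mm in diameter: 61 mm high over all (its top about 118 mm above the bench), standing loose in a hole of the tray. Origin at the centre of its underside. Not to be touched.
- vial3: A vial of the same brown glass, 28 mm in diameter, but closed with a white screw cap 24 mm in diameter: 61 mm high over all (its top about 118 mm above the bench), standing loose in a hole of the tray. Origin at the centre of its underside. Not to be touched.
- vial4: A vial of the same brown glass, 28 mm in diameter, but closed with a white screw cap 24 mm in diameter: 61 mm high over all (its top about 118 mm above the bench), standing loose in a hole of the tray. Origin at the centre of its underside. Not to be touched.
- vial5: A vial of the same brown glass, 28 mm in diameter, but closed with a white screw cap 24 mm in diameter: 61 mm high over all (its top about 118 mm above the bench), standing loose in a hole of the tray. Origin at the centre of its underside. Not to be touched.
- vial6: A vial of the same brown glass, 28 mm in diameter, but closed with a white screw cap 24 mm in diameter: 61 mm high over all (its top about 118 mm above the bench), standing loose in a hole of the tray. Origin at the centre of its underside. Not to be touched.
- vial7: A vial of the same brown glass, 28 mm in diameter, but closed with a white screw cap 24 mm in diameter: 61 mm high over all (its top about 118 mm above the bench), standing loose in a hole of the tray. Origin at the centre of its underside. Not to be touched.
- stray_cap: A white screw cap, 24 mm in diameter and 12 mm high, lying on the bench to the right of the changer. Origin at the centre of its underside. Leave it.
- wash_bottle: White wash bottle with a bent spout, 72 mm in diameter, 210 mm high, on the bench to the robot's left. Origin at the centre of its underside. Leave it.
- bowl: White open bowl, 92 mm in diameter, 60 mm high, on the bench to the robot's left. Origin at the centre of its underside. Leave it.
- flask: Stoppered long-necked glass flask, 62 mm in diameter, 176 mm high, on the bench to the far left. Origin at the centre of its underside. Leave it.
- beaker: Glass beaker, 68 mm in diameter, 85 mm high, on the bench to the robot's right. Origin at the centre of its underside. Leave it.
- measuring_cylinder: Slim glass measuring cylinder on a six-sided foot 72 mm wide, 209 mm high, on the bench to the far right. Origin at the centre of its underside. Leave it.

How it is judged:
By the outcome, as a careful person would: the job done as asked, in the order asked, and still so for the second after the job is handed in, with the robot touching nothing.
It also fails if it takes over 45 s, if anything falls off the work surface, if the arm or the gripper's body presses on something with over 40 N, if the wrist force passes 120 N, or if a joint passes its speed limit or range.

## Working session

There is one attempt and no reset: what is moved stays moved. The work goes in short steps, Python scripts to look and compute and a tool call to move; the robot and the scene stay as the last step left them, time stands still between calls to the robot, and variables do not carry over. Pictures are saved under pics/ and viewed, about 8 in all and at most 12, crops included, and the job is handed in when it is done.

Besides the shell and the picture viewer there is one more tool, called by a JSON object that holds its "api" and its "payload". send_rows: Moves the arm, as the interface text tells. Its arguments: {"type":"object","properties":{"series":{"type":"array"},"force":{"type":"number"}},"required":["series"]}

```bash
mkdir -p pics; cat > h.py <<'E'
import numpy as np, cv2
from plant import status, imaging, workorder
def grab(n,save=None):
    d=imaging.get_image(n)
    d={k:np.array(v) if k!='frame' else np.array(v) for k,v in d.items()}
    d['R']=cv2.Rodrigues(d['rvec'].astype(float))[0]; d['t']=d['tvec'].astype(float).reshape(3)
    if save: cv2.imwrite('pics/'+save,cv2.cvtColor(d['frame'],cv2.COLOR_RGB2BGR))
    np.savez('last_%s.npz'%n,**d)
    return d
def cloud(d):
    h,w=d['range_z'].shape; u,v=np.meshgrid(np.arange(w),np.arange(h)); z=d['range_z']
    K=d['mtx']; P=np.stack([(u-K[0,2])/K[0,0]*z,(v-K[1,2])/K[1,1]*z,z],-1)
    W=(P-d['t'])@d['R']; W[z<=0]=np.nan
    return W
def plane(d,u,v,h):
    K=d['mtx']; r=np.array([(u-K[0,2])/K[0,0],(v-K[1,2])/K[1,1],1.])@d['R']; c=-d['t']@d['R']
    return c+r*(h-c[2])/r[2]
E
python3 - <<'E'
from h import *
s=status.get_obs(); print({k:np.round(v,3).tolist() for k,v in s.items()})
for n in('top','side'):
    d=grab(n,n+'1.png'); print(n,d['mtx'].round(1).tolist(),(-d['t']@d['R']).round(),d['R'].round(2).tolist(),(d['range_z']>0).mean())
E
```

```text
{'time_s': 0.0, 'q': [-72.845, 20.264, 93.628, -0.001, 66.188, -0.138], 'joint_velocities': [0.068, -0.077, -0.058, -0.044, 0.128, 0.012], 'joint_torque': [-0.003, -60.526, -34.207, -0.0, 0.01, 0.0], 'ee_pos': [185.644, -596.307, 230.558], 'tcp_rot': [[0.955, 0.297, -0.0], [0.297, -0.955, 0.001], [-0.0, -0.001, -1.0]], 'contact_force': [-0.153, 0.574, 1.242], 'torque': [-0.011, -0.046, 0.03], 'grip_width': 1.001}
top [[507.6, 0.0, 275.4], [0.0, 507.6, 215.8], [0.0, 0.0, 1.0]] [ 379.    0. 1401.] [[0.02, -1.0, 0.0], [-0.99, -0.02, -0.11], [0.11, -0.0, -0.99]] 0.9961947278911565
side [[427.8, 0.0, 280.7], [0.0, 427.8, 208.2], [0.0, 0.0, 1.0]] [497. 775. 804.] [[-1.0, -0.06, -0.0], [-0.04, 0.66, -0.75], [0.04, -0.75, -0.66]] 0.9960459183673469
```

View pics/top1.png

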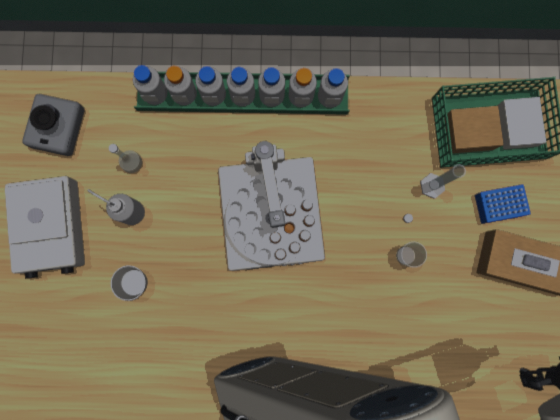

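View pics/side1.png

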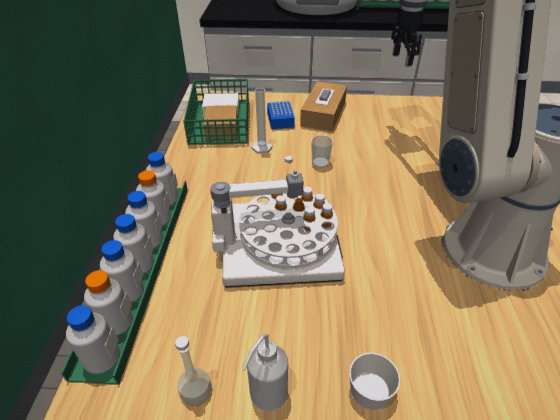

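The top view shows the needle arm running from its hub at about (264,150) to the head at (277,217). A brown, capless vial seems to be at (289,228). I'll measure these and zoom in.

```bash
python3 - <<'E'
from h import *
a={n:dict(np.load('last_%s.npz'%n)) for n in('top','side')}
def crop(n,x0,x1,y0,y1,k):
    f=a[n]['frame'][y0:y1,x0:x1,::-1]; return cv2.resize(f,None,fx=k,fy=k,interpolation=cv2.INTER_CUBIC)
A=crop('top',215,330,135,275,4);B=crop('side',205,345,165,285,4)
h=max(A.shape[0],B.shape[0]);A=A[:,:];im=np.zeros((h,A.shape[1]+B.shape[1],3),np.uint8);im[:A.shape[0],:A.shape[1]]=A;im[:B.shape[0],A.shape[1]:]=B
im=cv2.resize(im,(800,int(h*800/im.shape[1])));cv2.imwrite('pics/c1.png',im);print(im.shape)
for n in a:
    W=cloud(a[n]); 
    reg=(abs(W[...,0]-520)<220)&(abs(W[...,1])<200)
    for nm,lo,hi in(('head',203,232),('bar',190,201),('caps',113,123),('disc',86,94)):
        m=reg&(W[...,2]>lo)&(W[...,2]<hi)
        k,l,st,c=cv2.connectedComponentsWithStats(m.astype(np.uint8))
        for i in range(1,k):
            if st[i,4]>=6: print(n,nm,st[i,4],c[i].round(1),np.mean(W[l==i],0).round(1)) if nm!='disc' or st[i,4]>300 else 0
    f=a[n]['frame'].astype(int); m=(reg&(f[...,0]-f[...,2]>60)&(W[...,2]>80)&(W[...,2]<125))
    k,l,st,c=cv2.connectedComponentsWithStats(m.astype(np.uint8))
    for i in range(1,k):
        if st[i,4]>=4: print(n,'brown',st[i,4],c[i].round(1),np.mean(W[l==i],0).round(1),W[l==i][:,2].max().round(1))
E
```

```text
(439, 800, 3)
top head 7 [262.4 148. ] [679.   33.5 204.8]
top head 222 [276.5 217.7] [510.2  -3.1 211.3]
top bar 786 [268.8 175.4] [614.   17.1 197.1]
top caps 66 [307.  203.8] [557.6 -80.7 117. ]
top caps 69 [289.9 208.4] [544.7 -37.3 117.4]
top caps 66 [309.2 219.2] [518.  -86.8 117.7]
top caps 7 [286.3 226.1] [499.5 -28.7 115. ]
top caps 68 [304.9 234.4] [479.2 -76.3 117.2]
top caps 68 [274.8 236.4] [472.8   0.  117.4]
top caps 69 [294.7 246.4] [448.1 -50.6 117.7]
top caps 63 [280.3 253.2] [430.4 -14.6 117.9]
top disc 3138 [271.5 219.6] [518.6   9.3  89.6]
top brown 30 [287.9 229.3] [492.3 -33.3 106.1] 118.4
side head 195 [294.2 178.6] [511.4   5.5 212.4]
side head 26 [219.6 186.4] [677.9  32.8 204. ]
side bar 786 [252.4 187.4] [604.8  23.5 197.1]
side caps 54 [306.9 190.1] [479.8 -71.7 117.8]
side caps 61 [319.5 197.2] [448.1 -45.1 117.8]
side caps 64 [280.4 199.1] [545.1 -32.3 117.7]
side caps 22 [298.  200.5] [501.1 -32.7 115. ]
side caps 62 [327.  206.8] [430.3  -9.7 118.1]
side caps 8 [232.  210.5] [658.8  16.1 117.4]
side caps 70 [309.2 210.3] [473.4   5.2 117.7]
side caps 62 [222.3 223. ] [675.1  61.  117.7]
side disc 3185 [286.3 226.3] [527.2  33.   90.3]
side brown 20 [275.2 195. ] [560.6 -68.6 100. ] 104.7
side brown 127 [301.4 202.3] [492.6 -40.  103.6] 118.0
side brown 39 [280.4 206.1] [544.6 -25.5 100.7] 107.1
side brown 29 [318.7 204. ] [449.1 -38.2 101.4] 105.3
side brown 39 [326.5 214.2] [430.5  -2.1 100.7] 105.9
side brown 37 [309.1 217.3] [472.8  12.  101. ] 107.5
```

View pics/c1.png

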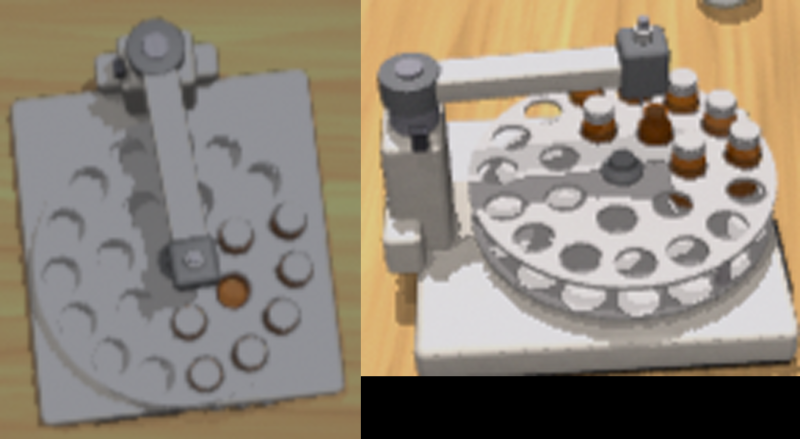

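The one capless vial is at about (494,-35). It shows as the brown mouth at c1 (232,292), and seven white caps are visible around it. The pivot is at about (678,33) and the head at about (511,1). Next I'll plan the approach and the arc.

```bash
cat >> h.py <<'E'
def rows(pts,s=None):
    s=s or status.get_obs(); R=np.array(s['tcp_rot']); p=np.array(s['ee_pos'])
    for q in pts: print(np.round(R.T@(np.array(q)-p)/1000,3).tolist(), np.round(q).tolist())
PIV=np.array([677.5,32.5])
def arc(phi,r,k,z):
    f=np.radians(phi); d=np.array([-np.cos(f),np.sin(f)]); n=np.array([np.sin(f),np.cos(f)])
    return [*(PIV+r*d-k*n),z]
E
python3 - <<'E'
from h import *
from scipy.optimize import least_squares
P=np.array([[557.6,-78.2],[518,-84.3],[479.5,-74],[448.1,-48],[430.4,-12]])
c=least_squares(lambda c:np.hypot(*(P-c).T)-97,[520,10]);print('tray',c.x,c.fun.round(1))
for p in([545,-35],[473,2.6]): print(np.hypot(*(np.array(p)-c.x)))
a={n:dict(np.load('last_%s.npz'%n)) for n in('top','side')}
print(plane(a['top'],288.3,228,115),plane(a['side'],298,200.5,115))
q0=np.array(status.get_obs()['ee_pos']); s=arc(-10.5,110,60,260)
rows([[q0[0],q0[1],265]]+[list(q0*(1-t)+np.array(s)*t)[:2]+[265] for t in(.1,.2,.3,.4,.5,.6,.7,.85,1)])
E
```

```text
tray [523.97204101  12.52459513] [-0.2  0.   0.3  0.1 -0.3]
51.968857998928456
51.92924564228026
[494.87634024 -33.92580055 115.        ] [501.26560439 -32.77801779 115.        ]
[0.0, -0.0, -0.034] [186.0, -596.0, 265.0]
[0.054, -0.041, -0.034] [225.0, -541.0, 265.0]
[0.108, -0.082, -0.034] [265.0, -486.0, 265.0]
[0.162, -0.122, -0.034] [304.0, -431.0, 265.0]
[0.216, -0.163, -0.034] [343.0, -376.0, 265.0]
[0.27, -0.204, -0.034] [383.0, -321.0, 265.0]
[0.324, -0.245, -0.034] [422.0, -266.0, 265.0]
[0.378, -0.285, -0.034] [462.0, -211.0, 265.0]
[0.459, -0.347, -0.034] [521.0, -129.0, 265.0]
[0.54, -0.408, -0.034] [580.0, -47.0, 265.0]
```

{"api": "send_rows", "payload": {"series": [[[0,0,-0.034,0,0],[0.054,-0.041,-0.034,0,0],[0.108,-0.082,-0.034,0,0],[0.162,-0.122,-0.034,0,0],[0.216,-0.163,-0.034,0,0],[0.27,-0.204,-0.034,0,0],[0.324,-0.245,-0.034,0,0],[0.378,-0.285,-0.034,0,0],[0.459,-0.347,-0.034,0,0],[0.54,-0.408,-0.034,0,0]]]}}

```text
time_s: 1.35
ee_pos: [514.2, -137.3, 265.0]
tcp_rot: [[0.955, 0.297, -0.0], [0.297, -0.955, 0.001], [-0.0, -0.001, -1.0]]
contact_force: [1.1, -1.3, 0.6]
grip_width: -0.001
```

{"api": "send_rows", "payload": {"series": [[[0,0,0,0,0],[0,0,0,0,0],[0,0,0,0,0],[0,0,0,0,0]]]}}

```text
time_s: 1.85
ee_pos: [513.6, -138.5, 265.0]
tcp_rot: [[0.955, 0.296, -0.0], [0.296, -0.955, 0.001], [-0.0, -0.001, -1.0]]
contact_force: [0.5, -0.5, 0.3]
grip_width: -0.001
```

```bash
python3 - <<'E'
from h import *
s=status.get_obs();print(s['time_s'],s['ee_pos'],s['tcp_rot'],s['grip_width'],s['contact_force'])
s1=arc(-10.5,110,60,172); rows([s1[:2]+[230],s1[:2]+[190],s1])
E
```

```text
1.85 [ 513.60970836 -138.48702544  265.03857909] [[ 9.55324451e-01  2.95558780e-01 -4.47446008e-04]
 [ 2.95559079e-01 -9.55324015e-01  9.26287349e-04]
 [-1.53683558e-04 -1.01715168e-03 -9.99999471e-01]] -0.001403525396802827 [ 0.45340416 -0.52251248  0.26671396]
[0.091, -0.068, 0.035] [580.0, -47.0, 230.0]
[0.091, -0.068, 0.075] [580.0, -47.0, 190.0]
[0.091, -0.068, 0.093] [580.0, -47.0, 172.0]
```

{"api": "send_rows", "payload": {"series": [[[0.045,-0.034,0,0,0],[0.091,-0.068,0,0,0],[0.091,-0.068,0,0,0],[0.091,-0.068,0.03,0,0],[0.091,-0.068,0.06,0,0],[0.091,-0.068,0.093,0,0],[0.091,-0.068,0.093,0,0],[0.091,-0.068,0.093,0,0]]]}}

```text
time_s: 2.85
ee_pos: [580.8, -47.4, 173.3]
tcp_rot: [[0.956, 0.295, 0.001], [0.295, -0.956, 0.001], [0.001, -0.001, -1.0]]
contact_force: [0.1, 0.3, 0.3]
grip_width: -0.003
```

```bash
python3 - <<'E'
from h import *
s=status.get_obs();print(s['time_s'],s['ee_pos'],s['contact_force'])
rows([arc(-10.5,110,k,172) for k in(45,30)]+[arc(f,110,30,172) for f in range(-4,40,6)])
E
```

```text
2.85 [580.75454647 -47.37847637 173.28983566] [0.13119126 0.28017413 0.29668447]
[0.002, -0.016, 0.001] [578.0, -32.0, 172.0]
[0.003, -0.031, 0.001] [575.0, -17.0, 172.0]
[0.002, -0.044, 0.001] [570.0, -5.0, 172.0]
[0.002, -0.056, 0.001] [567.0, 6.0, 172.0]
[0.004, -0.067, 0.001] [564.0, 18.0, 172.0]
[0.006, -0.079, 0.001] [564.0, 30.0, 172.0]
[0.01, -0.09, 0.001] [564.0, 42.0, 172.0]
[0.015, -0.101, 0.001] [565.0, 54.0, 172.0]
[0.021, -0.111, 0.001] [568.0, 65.0, 172.0]
[0.028, -0.121, 0.001] [572.0, 77.0, 172.0]
```

{"api": "send_rows", "payload": {"series": [[[0.002,-0.016,0.001,0,0],[0.003,-0.031,0.001,0,0],[0.002,-0.044,0.001,0,0],[0.002,-0.056,0.001,0,0],[0.004,-0.067,0.001,0,0],[0.006,-0.079,0.001,0,0],[0.01,-0.09,0.001,0,0],[0.015,-0.101,0.001,0,0],[0.021,-0.111,0.001,0,0],[0.028,-0.121,0.001,0,0]]]}}

```text
time_s: 4.1
ee_pos: [571.9, 77.2, 172.2]
tcp_rot: [[0.956, 0.295, 0.0], [0.295, -0.956, 0.001], [0.0, -0.001, -1.0]]
contact_force: [0.6, -3.6, -0.9]
grip_width: 0.001
```

```bash
python3 - <<'E'
from h import *
s=status.get_obs();print(s['time_s'],s['ee_pos'],s['contact_force'])
rows([arc(f,110,30,172) for f in (41,44,47,50,53,56,58,60,62,64,66,68)])
grab('top','t2.png')
E
```

```text
4.1 [571.88260178  77.18674307 172.22619596] [ 0.5745069  -3.64037742 -0.90041837]
[0.004, -0.004, 0.0] [575.0, 82.0, 172.0]
[0.008, -0.008, 0.0] [578.0, 87.0, 172.0]
[0.013, -0.012, 0.0] [581.0, 92.0, 172.0]
[0.017, -0.016, 0.0] [584.0, 97.0, 172.0]
[0.022, -0.019, 0.0] [587.0, 102.0, 172.0]
[0.027, -0.023, 0.0] [591.0, 107.0, 172.0]
[0.031, -0.025, 0.0] [594.0, 110.0, 172.0]
[0.034, -0.027, 0.0] [597.0, 113.0, 172.0]
[0.038, -0.029, 0.0] [599.0, 116.0, 172.0]
[0.041, -0.03, 0.0] [602.0, 118.0, 172.0]
[0.045, -0.032, 0.0] [605.0, 121.0, 172.0]
[0.049, -0.033, 0.0] [608.0, 123.0, 172.0]
```

View pics/t2.png

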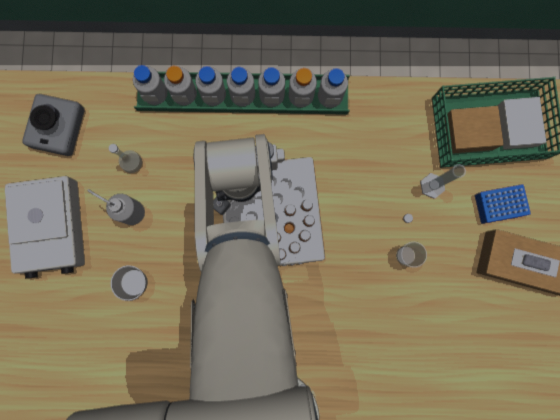

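The push is working. The head now shows at about (220,207), and the open vial at (289,228) is clear of it. I'll continue along the arc to near the stop.

{"api": "send_rows", "payload": {"series": [[[0.004,-0.004,0,0,0],[0.008,-0.008,0,0,0],[0.013,-0.012,0,0,0],[0.017,-0.016,0,0,0],[0.022,-0.019,0,0,0],[0.027,-0.023,0,0,0],[0.031,-0.025,0,0,0],[0.034,-0.027,0,0,0],[0.036,-0.028,0,0,0]]]}}

```text
time_s: 5.28
ee_pos: [598.7, 116.1, 172.4]
tcp_rot: [[0.956, 0.295, 0.001], [0.295, -0.956, 0.002], [0.001, -0.001, -1.0]]
contact_force: [-0.4, -1.3, -0.9]
grip_width: 0.001
```

```bash
python3 - <<'E'
from h import *
s=status.get_obs();print(s['time_s'],s['ee_pos'],s['contact_force'])
rows([arc(f,110,30,172) for f in (62,64,66,68,70,72,74,76)])
E
```

```text
5.275 [598.70774845 116.06891589 172.37196307] [-0.43241386 -1.30924376 -0.85722535]
[0.0, 0.001, 0.0] [599.0, 116.0, 172.0]
[0.004, -0.001, 0.0] [602.0, 118.0, 172.0]
[0.008, -0.003, 0.0] [605.0, 121.0, 172.0]
[0.011, -0.004, 0.0] [608.0, 123.0, 172.0]
[0.015, -0.005, 0.0] [612.0, 126.0, 172.0]
[0.019, -0.006, 0.0] [615.0, 128.0, 172.0]
[0.023, -0.007, 0.0] [618.0, 130.0, 172.0]
[0.027, -0.008, 0.0] [622.0, 132.0, 172.0]
```

{"api": "send_rows", "payload": {"series": [[[0.004,-0.001,0,0,0],[0.006,-0.002,0,0,0],[0.008,-0.003,0,0,0],[0.008,-0.003,0,0,0]]]}}

```text
time_s: 5.78
ee_pos: [605.7, 121.5, 172.4]
tcp_rot: [[0.956, 0.295, 0.001], [0.295, -0.956, 0.002], [0.002, -0.002, -1.0]]
contact_force: [-0.9, -0.6, 0.4]
grip_width: -0.002
```

{"api": "send_rows", "payload": {"series": [[[0.002,-0.001,0,0,0],[0.004,-0.001,0,0,0],[0.004,-0.001,0,0,0]]]}}

```text
time_s: 6.15
ee_pos: [609.4, 124.0, 172.4]
tcp_rot: [[0.956, 0.295, 0.001], [0.295, -0.956, 0.002], [0.002, -0.002, -1.0]]
contact_force: [-1.1, 1.0, 1.1]
grip_width: 0.001
```

{"api": "send_rows", "payload": {"series": [[[0.002,-0.001,0,0,0],[0.003,-0.001,0,0,0],[0.003,-0.001,0,0,0]]]}}

```text
time_s: 6.52
ee_pos: [610.4, 125.0, 172.3]
tcp_rot: [[0.956, 0.295, -0.002], [0.295, -0.956, 0.001], [-0.002, -0.002, -1.0]]
contact_force: [-7.0, -5.3, 4.3]
grip_width: 0.004
```

{"api": "send_rows", "payload": {"series": [[[0.002,-0.001,0,0,0],[0.003,-0.001,0,0,0],[0.003,-0.001,0,0,0]]]}}

```text
time_s: 6.9
ee_pos: [610.5, 125.0, 172.2]
tcp_rot: [[0.955, 0.295, -0.008], [0.295, -0.955, -0.002], [-0.008, -0.0, -1.0]]
contact_force: [-12.3, -8.9, 9.6]
grip_width: 0.003
```

```bash
python3 - <<'E'
from h import *
s=status.get_obs();print(s['time_s'],s['ee_pos'],s['contact_force'])
d=grab('side','s3.png');W=cloud(d)
m=(W[...,2]>203)&(W[...,2]<232)&(abs(W[...,0]-610)<70)&(W[...,1]>150)&(W[...,1]<230)
print(m.sum(),np.nanmean(W[m],0),np.nanmedian(W[m],0))
E
```

```text
6.9 [610.46272728 125.02847461 172.24829363] [-12.26913231  -8.85255383   9.63512235]
295 [610.83785738 191.31374288 213.41995998] [610.06046992 193.10397372 211.39886012]
```

View pics/s3.png

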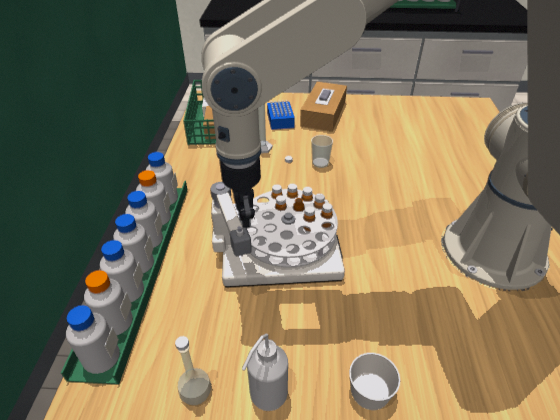

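The needle arm is at its stop: the tip no longer moves and the force is rising. The head in the side view at (241,240) gives about 67°, or 1.3 rad. The open vial is at (298,203). I'll back off and rise.

{"api": "send_rows", "payload": {"series": [[[-0.01,0,0,0,0],[-0.03,0,0,0,0],[-0.05,0,0,0,0],[-0.06,0,-0.03,0,0],[-0.06,0,-0.07,0,0],[-0.06,0,-0.09,0,0],[-0.09,0,-0.09,0,0],[-0.15,0,-0.09,0,0],[-0.21,0,-0.09,0,0],[-0.26,0,-0.09,0,0]]]}}

```text
time_s: 8.2
ee_pos: [360.9, 48.2, 264.3]
tcp_rot: [[0.955, 0.295, -0.007], [0.295, -0.955, -0.002], [-0.007, -0.0, -1.0]]
contact_force: [0.8, -0.7, 0.8]
grip_width: 0.001
```

```bash
python3 - <<'E'
from h import *
s=status.get_obs();print(s['time_s'],s['ee_pos'],s['contact_force'])
for n in('top','side'):
    d=grab(n,n+'4.png');W=cloud(d);f=d['frame'].astype(int)
    m=(W[...,2]>203)&(W[...,2]<232)&(abs(W[...,0]-610)<70)&(W[...,1]>150)&(W[...,1]<230)
    print(n,'head',m.sum(),np.nanmedian(W[m],0))
    m=(np.hypot(W[...,0]-500,W[...,1]+33)<20)&(W[...,2]>108)&(W[...,2]<120)
    print('rim',m.sum(),np.nanmean(W[m],0))
    m=(np.hypot(W[...,0]-500,W[...,1]+33)<22)&(f[...,0]-f[...,2]>50)
    v,u=np.nonzero(m);print('brown',u.mean(),v.mean(),plane(d,u.mean(),v.mean(),110))
    reg=(abs(W[...,0]-520)<115)&(abs(W[...,1])<110)&(W[...,2]>116)&(W[...,2]<122)
    k,l,st,c=cv2.connectedComponentsWithStats(reg.astype(np.uint8))
    for i in range(1,k):
        if st[i,4]>20: print(st[i,4],c[i].round(1),W[l==i].mean(0).round(1))
t=cv2.imread('pics/top4.png')[135:275,215:330];sd=cv2.imread('pics/side4.png')[165:285,205:345]
im=np.hstack([cv2.resize(t,(400,487)),cv2.resize(sd,(400,487))]);cv2.imwrite('pics/c4.png',im)
E
```

```text
8.2 [360.93914147  48.21175703 264.27937448] [ 0.76617294 -0.69559768  0.78731295]
top head 214 [609.53265841 183.95498427 209.73534735]
rim 25 [500.01604341 -35.80079305 112.78429839]
brown 288.7936507936508 227.88888888888889 [495.6321685  -35.31539372 110.        ]
44 [307.  204.1] [556.6 -80.6 118.3]
42 [290.2 208.2] [545.2 -37.9 118.1]
48 [309.2 219.3] [517.7 -86.7 118.7]
50 [304.9 234.3] [479.4 -76.1 117.9]
46 [275.  236.3] [ 4.728e+02 -4.000e-01  1.179e+02]
47 [294.5 246.3] [448.4 -50.2 118.5]
side head 285 [611.00107153 193.76437624 211.16661538]
rim 39 [500.25726557 -32.50164425 113.26080555]
brown 298.4660194174757 204.32038834951456 [499.74562572 -24.16150501 110.        ]
46 [276.3 187.5] [558.  -76.7 118.5]
41 [292.  186.4] [518.2 -83.9 118.2]
46 [307.  189.7] [479.6 -72.3 118.3]
51 [319.5 196.6] [448.  -46.9 118.2]
50 [280.3 198.5] [545.4 -33.9 118.4]
54 [326.9 206.6] [430.5 -10.1 118.3]
55 [309.3 209.8] [473.2   3.9 118.1]
```

View pics/c4.png

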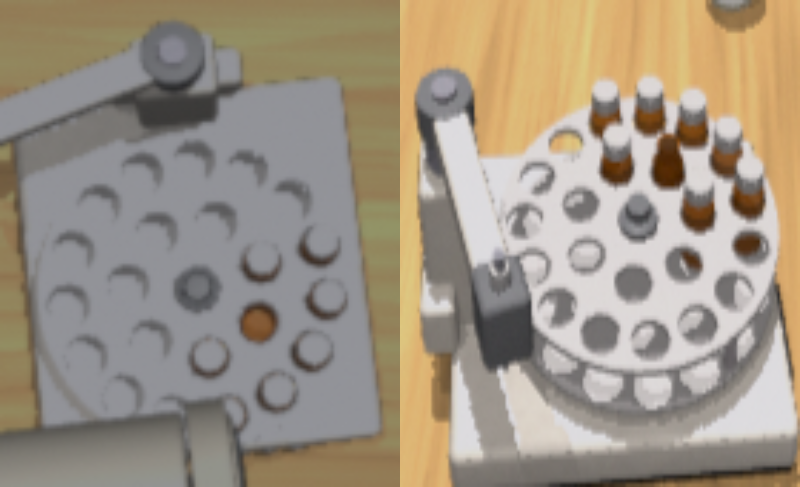

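With the view clear, the needle arm stays at its stop. The brown mouth shows at c4 (258,322) on the left and (668,145) on the right, and all seven other vials are capped. The mouth is at about (500,-34,115).

```bash
python3 - <<'E'
from h import *
rows([[430,7,265],[465,-14,265],[500,-34,265],[500,-34,225],[500,-34,185],[500,-34,160]])
E
```

```text
[0.056, 0.06, -0.001] [430, 7, 265]
[0.083, 0.09, -0.002] [465, -14, 265]
[0.111, 0.12, -0.002] [500, -34, 265]
[0.111, 0.12, 0.038] [500, -34, 225]
[0.112, 0.12, 0.078] [500, -34, 185]
[0.112, 0.12, 0.103] [500, -34, 160]
```

{"api": "send_rows", "payload": {"series": [[[0.028,0.03,0,0,0],[0.056,0.06,-0.001,0,0],[0.083,0.09,-0.002,0,0],[0.111,0.12,-0.002,0,0],[0.111,0.12,-0.002,0,0],[0.111,0.12,0.038,0,0],[0.112,0.12,0.078,0,0],[0.112,0.12,0.103,0,0],[0.112,0.12,0.103,0,0]]]}}

```text
time_s: 9.43
ee_pos: [498.7, -33.6, 158.6]
tcp_rot: [[0.955, 0.295, -0.012], [0.295, -0.956, -0.002], [-0.012, -0.002, -1.0]]
contact_force: [-0.5, 0.0, 0.9]
grip_width: 0.003
```

```bash
python3 - <<'E'
from h import *
s=status.get_obs();print(s['time_s'],s['ee_pos'],s['contact_force'])
rows([[500,-34,145],[500,-34,135]])
E
```

```text
9.425 [498.65239209 -33.60546544 158.62547685] [-0.5148107   0.01882275  0.86142511]
[0.001, 0.001, 0.014] [500, -34, 145]
[0.001, 0.001, 0.024] [500, -34, 135]
```

{"api": "send_rows", "payload": {"series": [[[0.001,0.001,0.012,0,0],[0.001,0.001,0.023,0,0],[0.001,0.001,0.023,0,0],[0.001,0.001,0.023,0,0]]]}}

```text
time_s: 9.93
ee_pos: [499.8, -34.3, 135.9]
tcp_rot: [[0.955, 0.295, -0.012], [0.295, -0.956, -0.002], [-0.012, -0.002, -1.0]]
contact_force: [0.4, -0.7, 0.3]
grip_width: -0.001
```

```bash
python3 - <<'E'
from h import *
s=status.get_obs();print(s['time_s'],s['ee_pos'],s['contact_force'])
d=grab('side','s5.png');cv2.imwrite('pics/c5.png',cv2.resize(cv2.imread('pics/s5.png')[120:285,205:355],(545,600),interpolation=cv2.INTER_CUBIC))
E
```

```text
9.925 [499.81549912 -34.31217375 135.89995269] [ 0.39312701 -0.70344978  0.30291413]
```

View pics/c5.png

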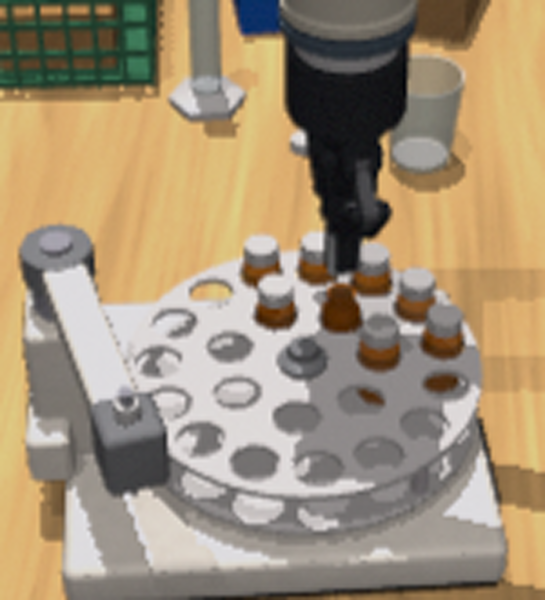

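The fingertips (345,265) are just above the open mouth (342,290) with a clear gap, and the needle arm is still at its stop. I'll hold for more than two seconds.

{"api": "send_rows", "payload": {"series": [[[0,0,0,0,0],[0,0,0,0,0],[0,0,0,0,0],[0,0,0,0,0],[0,0,0,0,0],[0,0,0,0,0],[0,0,0,0,0],[0,0,0,0,0],[0,0,0,0,0],[0,0,0,0,0]]]}}

```text
time_s: 11.22
ee_pos: [500.0, -34.4, 136.0]
tcp_rot: [[0.955, 0.295, -0.011], [0.295, -0.956, -0.002], [-0.011, -0.002, -1.0]]
contact_force: [-1.0, 0.4, 0.1]
grip_width: -0.001
```

{"api": "send_rows", "payload": {"series": [[[0,0,0,0,0],[0,0,0,0,0],[0,0,0,0,0],[0,0,0,0,0],[0,0,0,0,0],[0,0,0,0,0],[0,0,0,0,0],[0,0,0,0,0],[0,0,0,0,0],[0,0,0,0,0]]]}}

```text
time_s: 12.48
ee_pos: [500.0, -34.4, 136.0]
tcp_rot: [[0.955, 0.295, -0.011], [0.295, -0.956, -0.002], [-0.011, -0.002, -1.0]]
contact_force: [-0.3, -0.6, -0.2]
grip_width: 0.002
```

```bash
python3 - <<'E'
from h import *
s=status.get_obs();print(s['time_s'],s['ee_pos'],s['contact_force'])
print(workorder.sign_off())
E
```

```text
12.475 [499.95530141 -34.36391342 136.02258379] [-0.26996474 -0.63343602 -0.19344605]
the job is handed in; nothing more can be done
None
```

I pushed the needle arm to the robot's left until it met its end stop, then pointed the shut fingertips at the one uncapped vial. I handed the job in at 12.5 s, still pointing.

- **Needle arm:** At the stop the fingertips no longer moved and the force rose to about 18 N. The images put the arm at about 1.3 rad, and it stayed there after I backed off.
- **Pointing:** The fingertips stood at (500, -34, 136) mm, about 21 mm over the open mouth. They held there for 2.5 s, with the contact force at noise level (about 1 N).
- **Vials and tray:** The last picture, taken just before the hold, shows a clear gap above the mouth and the needle arm still at its stop. I saw no sign that the tray or any vial had been touched.
- **Disagreement:** The two cameras differ by about 3–5 mm in y on the vials (up to about 10 mm on the needle arm's head), so I used the average. The tray's hole pattern gave the same mouth position to within about 1 mm.

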